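# Fasten the dye-stuff case

## Task

The grey supply case standing on the craft table has been left unfastened. Swing its leaning front shell upright against the rear half, bring the latch's loop over so that its bar hooks behind the keeper's lip, then press the lever all the way down flat so that the latch snaps tight and the case stays shut. Leave the other things on the table where they are.

Things in the scene. Friction and masses are not known exactly. Their poses are not given: they have to be found in the camera images.
- case: Grey metal case standing on its hinge edge, fixed, 260 mm wide (its y), 160 high (z). Seam across its top, parallel to y, at x = -30 mm; fixed rear half from there to x = +80; front shell 60 deep (x -30 to -90 shut). Origin: on the table, mid-width, below the lever's hinge; x points from shell to rear half (away from the robot). Steel draw latch mid-top: lever and loop on the rear half, keeper on the shell.
- shell (a joint): Front shell's lean (rad): 0 shut against the rear half, positive leans to the case's -x. Hinge line parallel to case y at case x = -30 mm, z = 8 mm; stiff, stays where left. Flat front face 260 mm wide, 60 mm in front of the hinge line, top 152 mm above it. Pushing the upper front edge to +x takes about 4 to 7 N.
- lever (a joint): Latch lever (rad): 0 closed, flat on the rear half, pointing to case +x; grows as it rises and swings over towards the shell, pi/2 upright, stop 2.3. Friction holds it when slack. With the loop hooked it goes tight near 0.95 rad; push on (about 3 to 5 N near its tip) past dead centre near 0.3 to the stop at 0, where tension holds it. Let go before dead centre it springs back up.
- loop (a joint): Loop on the lever (rad). Direction from the loop's pivot to its bar, in the case's xz plane, from +x towards +z, is pi + lever - loop. At the start (near 3.9, stop 4.0) it leans back over the rear half; it must swing up over the top and down on the shell side. Hinge nearly free: once well past upright it falls by itself.
- lever_hinge (a point): Centre of the lever's hinge pin, 174 mm above the table (14 mm above the case's top) over the case's origin; the lever turns about the case's y through it. The loop's pivot is on the lever, 16 mm from this pin, at angle (lever - 0.21 rad) from case +x towards +z.
- lever_tip (a point): Point near the lever's free end, 80 mm from its hinge pin. The lever is a steel strip 28 mm wide, 4 mm thick, about 86 mm long. Closed, this point is on its upper face, 180 mm above the table (6 mm above the pin).
- loop_bar (a point): Middle of the loop's cross bar: round steel, 8 mm thick, parallel to the case's y, 41 mm long between the loop's two 5 mm side wires (loop 46 mm wide over all). The bar lies 82 mm from the loop's pivot on the lever. The loop weighs 45 g.
- keeper: Steel keeper on the shell's top: 46 mm wide base, 30 mm wide upright lip 5 mm thick. Origin: where the bar's centre lies when hooked, 167.5 mm above the table at case x = -68.5 mm with the shell shut; x towards the lever, z up with the shell upright. The lip is on the origin's +x side, its top 7 mm above the origin; the bar must lie on its -x side. Gives 1 to 3 mm to +x under tension.
- spice_jar: Bystander: upright amber glass jar, 48 mm across, 95 mm high, stands beside the case on its +y side. Origin at the centre of its underside.
- tin: Bystander: upright aluminium tin, 72 mm across, 80 mm high, stands beside the case on its -y side. Origin at the centre of its underside.
- brush: Bystander: wooden-handled brush lying behind the case (on its +x side), about 20 mm high.
- jug: Bystander: white ceramic mug-shaped jug, 84 mm across, 100 mm high, off to the left. Origin at the centre of its underside.
- mortar: Bystander: white ceramic bowl, 110 mm across, 70 mm high, off to the right. Origin at the centre of its underside.
- bowl: Bystander: wooden bowl, 120 mm across, 50 mm high, at the back left. Origin at the centre of its underside.
- dye_bottle: Bystander: clear bottle with a cork, 60 mm across, 150 mm high, at the back right. Origin at the centre of its underside.

How it is judged:
By the outcome, as a careful person would: the job done as asked, in the order asked, and still so for the second after the job is handed in, with the robot touching nothing.
It also fails if it takes over 64 s, if anything falls off the work surface, if the arm or the gripper's body presses on something with over 40 N, if the wrist force passes 120 N, or if a joint passes its speed limit or range.

## Robot

A 7-joint arm with a two-finger parallel gripper is mounted at the origin on the work surface. World frame = base frame: x ahead of the robot, y to its left, z up, the work surface at z = 0. Lengths are in mm, angles in rad, forces in N, time in s.
With the tool pointing down it reaches from about 425 to 975 mm from the base axis. Payload 16.7 kg.
Tool frame: the origin (TCP) lies on the mounting face of the last link; the fingertips stand 173 mm ahead of it and the grasp point (between the pads) lies 155 mm ahead of it; z points along the fingers, y is the direction in which the jaws open and shut (so a half turn about z gives the same grasp; the last joint's range is limited). The gripper opens to 85 mm and grips with 20 to 120 N. Pads are 22 mm wide; open, the fingers measure 114 mm over their backs; the gripper's body (76 mm by 85 mm) begins 54 mm behind the grasp point. The pads swing forward as they close: fully open they stand 13 mm farther back than shut.
Start: joints at [-0.149, 0.426, 0.074, 1.606, -0.034, 1.111, -0.067], TCP at [674.973, -0.024, 404.702] pointing down, gripper open.
Joint ranges: [-2.85, 2.85], [-0.5, 2.14], [-1.23, 1.37], [0.21, 2.46], [-1.02, 4.16], [0.16, 2.05], [-2.73, 2.73]. Speed limits (rad/s): [1.89, 1.89, 2.39, 2.39, 3.01, 3.01, 3.01].

## Interface

Orientations are given as a rotation vector (axis times angle).
In Python, from rig import * gives the robot as it stands.
- The arm moves only by the tool carry_out, never from a script. Its argument "increments" is a list of rows, each an object of numbers: "wx", "wy", "wz": the turn, a rotation vector about the tool's x, y, z in degrees; "dx", "dy", "dz": the shift along the tool's x, y, z in mm; "gripper": the closure, from 0 (fully open) to 1 (shut). In form: [{"wx": .., "wy": .., "wz": .., "dx": .., "dy": .., "dz": .., "gripper": ..}, ...]. A call has 1 to 12 rows; each row is the pose to reach, as a shift and turn from the pose measured when the call began, along the tool's axes at that moment; what a row does not reach only later rows make up. A row lasts 1/10 s, in which the tool goes at most 50 mm and 8.59 degrees, less where a joint would pass 70% of its speed; a pose out of reach is approached as far as the arm can. A call with a gripper value outside its range is refused whole. The fingers move at their own pace and stop on an object; "force" is the grip in N (left out, the last holds). Time passes only in rows, so rows that repeat a pose let the fingers close. It gives the time, the measured TCP pose, the force and the opening at its end, in the units of the state.
- read_state(): the state, without advancing time (a new reading comes with each control period).
- camera(name): name is "scene" or "side" or "wrist"; returns a dict with "frame" (400x640x3 uint8, red, green, blue), "fx", "fy", "cx", "cy" (pixels), "T" (4x4, takes a point from camera to world coordinates). Camera axes: x right, y down, z forward; pixel columns grow to the right and rows downward; lengths in mm; the calibration is good to about 2 mm. A picture is of the moment at which its call begins. There is no depth.
- close_job(): hands the job in, once; it reports no verdict.
The state is a dict: "time": time; "joint_pos": joint angles; "joint_vel": joint speeds; "joint_efforts": joint torques, N m; "tool_pos": TCP position; "ee_rot": TCP orientation; "wrist_force": force on the tool from outside, world axes, zero at the start; "torque": the same for the moment, N m; "width": opening from 0.0 (shut) to 1.0 (fully open).
Only numpy, scipy, OpenCV 4.12 (cv2) and the standard library are available. Lean on these libraries where they do the work, as an engineer would, in place of code of your own. Each camera call takes 0.05 s, during which the arm holds its last target.

## Working session

There is one attempt and no reset: what is moved stays moved. The work goes in short steps, Python scripts to look and compute and a tool call to move; the robot and the scene stay as the last step left them, time stands still between calls to the robot, and variables do not carry over. Pictures are saved under pics/ and viewed, and the job is handed in when it is done.

Besides the shell and the picture viewer there is one more tool, called after ">>>" in YAML: its name, and indented under it one key for each argument. carry_out: Moves the arm, as the interface text tells. Its arguments: {"type":"object","properties":{"increments":{"type":"array"},"force":{"type":"number"}},"required":["increments"]}

```bash
ls; mkdir -p pics
cat > h.py <<'E'
from rig import *
import numpy as np, cv2
def snap(n,f):
    c=camera(n); cv2.imwrite('pics/'+f,cv2.cvtColor(c['frame'],cv2.COLOR_RGB2BGR)); return c
def proj(c,p):
    q=np.linalg.inv(c['T'])@np.append(np.array(p,float),1); return (c['fx']*q[0]/q[2]+c['cx'],c['fy']*q[1]/q[2]+c['cy'])
def ray(c,u,v):
    d=np.array([(u-c['cx'])/c['fx'],(v-c['cy'])/c['fy'],1.]); T=np.array(c['T']); return T[:3,3],T[:3,:3]@d
def onz(c,u,v,z):
    o,d=ray(c,u,v); return o+d*(z-o[2])/d[2]
E
python3 - <<'E'
from h import *
import pickle
np.set_printoptions(precision=3,suppress=True)
C={n:snap(n,n+'0.png') for n in('scene','side','wrist')}
pickle.dump(C,open('c0.pkl','wb'))
for n in C: print(n,C[n]['fx'],C[n]['cx'],C[n]['cy'],np.array(C[n]['T']))
s=read_state();print(s)
E
```

```text
pics
scene 502.7647949294003 327.09671025575983 198.31053409101875 [[   0.865    0.369   -0.341 1081.208]
 [   0.502   -0.645    0.576 -878.309]
 [  -0.008   -0.669   -0.743 1287.92 ]
 [   0.       0.       0.       1.   ]]
side 379.0549298244405 322.7169334049039 206.1003189370331 [[ -0.841  -0.299   0.451 -33.791]
 [ -0.541   0.47   -0.698 936.26 ]
 [ -0.003  -0.831  -0.557 877.009]
 [  0.      0.      0.      1.   ]]
wrist 356.536136338484 322.4855041007408 201.10140949711845 [[  1.      0.     -0.001 674.003]
 [ -0.     -0.947  -0.322  82.911]
 [ -0.001   0.322  -0.947 374.255]
 [  0.      0.      0.      1.   ]]
{'time': 0.15, 'joint_pos': array([-0.149,  0.427,  0.074,  1.606, -0.034,  1.111, -0.067]), 'joint_vel': array([-0.001, -0.001,  0.002, -0.004,  0.   , -0.001, -0.001]), 'joint_efforts': array([  0.004, -95.032,   3.764, -46.376,   0.019,   0.008,  -0.   ]), 'tool_pos': array([674.871,  -0.046, 404.2  ]), 'ee_rot': array([-2.221, -2.221,  0.001]), 'wrist_force': array([-0.13 , -0.7  , -0.734]), 'torque': array([-0.032,  0.066, -0.009]), 'width': 0.9994951737606199}
```

View pics/scene0.png

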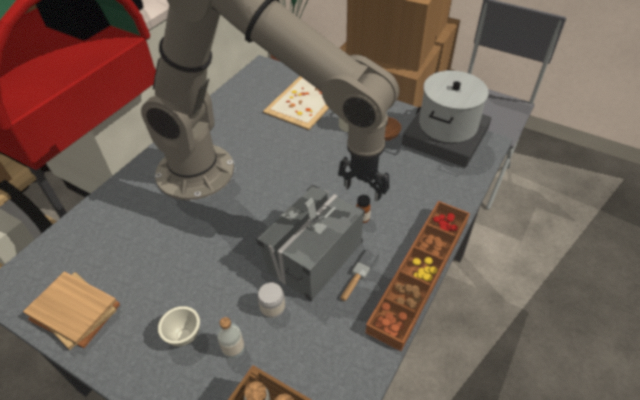

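View pics/side0.png

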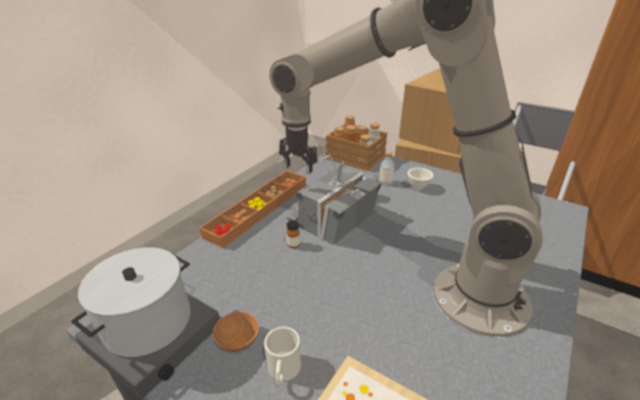

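View pics/wrist0.png

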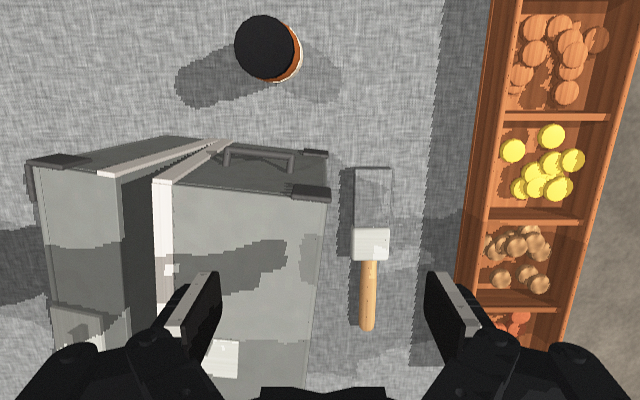

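Run:
```python
import cv2
a=cv2.imread('pics/scene0.png')[170:310,240:400]; cv2.imwrite('pics/sc0z.png',cv2.resize(a,None,fx=4.2,fy=4.2,interpolation=cv2.INTER_CUBIC))
a=cv2.imread('pics/side0.png')[130:260,270:400]; cv2.imwrite('pics/si0z.png',cv2.resize(a,None,fx=4.5,fy=4.5,interpolation=cv2.INTER_CUBIC))
```

```text
(no output)
```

View pics/sc0z.png

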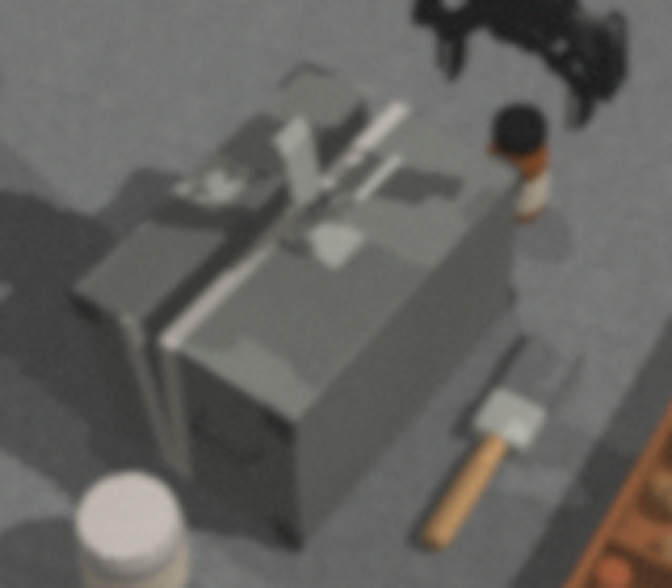

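View pics/si0z.png

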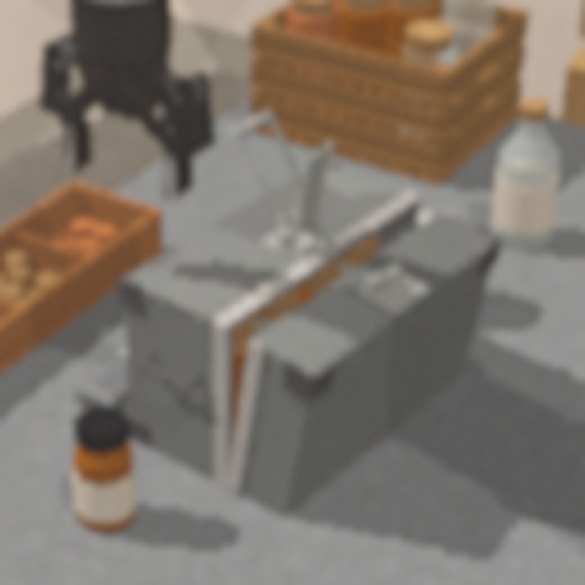

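Run:
```python
from h import *
import pickle
np.set_printoptions(precision=1,suppress=True)
C=pickle.load(open('c0.pkl','rb'))
sc=lambda u,v:(u/4.2+240,v/4.2+170)
si=lambda u,v:(u/4.5+270,v/4.5+130)
for n,l,p in [('scene','rear -y',sc(295,420)),('scene','seam -y',sc(163,342)),('scene','rear +y',sc(517,172)),('scene','seam +y',sc(405,103)),
 ('side','rear+y',si(122,283)),('side','seam+y',si(218,325)),('side','seam-y',si(415,198)),('wrist','rear+y',(328,198)),('wrist','seam+y',(153,181))]:
  print(n,l,onz(C[n],*p,160))
# loop bar triangulate, lever top
def tri(a,b):
    o1,d1=a;o2,d2=b
    A=np.array([d1,-d2]).T; s=np.linalg.lstsq(A,o2-o1,rcond=None)[0]
    p,q=o1+d1*s[0],o2+d2*s[1]; return (p+q)/2,np.linalg.norm(p-q)
print('levertop',tri(ray(C['scene'],*sc(290,122)),ray(C['side'],*si(325,148))))
print('bar',tri(ray(C['scene'],*sc(379,177)),ray(C['side'],*si(250,125))))
print('keeper',tri(ray(C['scene'],*sc(215,182)),ray(C['side'],*si(395,275))))
```

```text
scene rear -y [ 654.1 -250.2  160. ]
scene seam -y [ 547.  -241.1  160. ]
scene rear +y [681.1   4.7 160. ]
scene seam +y [580.6  22.9 160. ]
side rear+y [670.1  15.7 160. ]
side seam+y [572.1  25.6 160. ]
side seam-y [ 538.4 -233.   160. ]
wrist rear+y [677.3  12.  160. ]
wrist seam+y [568.2  23.2 160. ]
levertop (array([ 562.5, -107.9,  256.1]), np.float64(7.722835576038194))
bar (array([ 636.7, -117. ,  252.6]), np.float64(5.127438958357692))
keeper (array([ 497. , -109.9,  159.1]), np.float64(9.728254411488315))
```

>>> carry_out:
  increments:
    - {"dy": -45,"dx": 5,"wz": 2,"gripper": 1}
    - {"dy": -90,"dx": 12,"wz": 4,"gripper": 1}
    - {"dy": -135,"dx": 18,"wz": 6,"gripper": 1}
    - {"dy": -180,"dx": 22,"wz": 6,"gripper": 1}
    - {"dy": -215,"dx": 20,"wz": 6,"gripper": 1}
    - {"dy": -220,"dx": -15,"wz": 6,"gripper": 1}
    - {"dy": -224,"dx": -55,"wz": 6,"gripper": 1}
    - {"dy": -227,"dx": -96,"wz": 6,"gripper": 1}
    - {"dy": -227,"dx": -96,"wz": 6,"gripper": 1}
    - {"dy": -227,"dx": -96,"wz": 6,"gripper": 1}
  force: 60

```text
invalid input
```

```bash
cat > look.py <<'E'
import sys
from h import *
import pickle
k=sys.argv[1]
C={n:snap(n,n+k+'.png') for n in('scene','side','wrist')}
pickle.dump(C,open('c%s.pkl'%k,'wb'))
a=cv2.imread('pics/scene%s.png'%k)[170:310,240:400]; a=cv2.resize(a,None,fx=2.5,fy=2.5,interpolation=cv2.INTER_CUBIC)
b=cv2.imread('pics/side%s.png'%k)[120:260,270:430]; b=cv2.resize(b,None,fx=2.5,fy=2.5,interpolation=cv2.INTER_CUBIC)
cv2.imwrite('pics/both%s.png'%k,np.hstack([a,b]))
s=read_state(); print({q:np.round(s[q],2) for q in('time','tool_pos','ee_rot','wrist_force','width')})
d=np.array(s['tool_pos'])[:2]-[587,-111]; a=-.105
print('case xy',d@[np.cos(a),np.sin(a)],d@[-np.sin(a),np.cos(a)],'tip z',s['tool_pos'][2]-173)
E
python3 look.py 1
```

```text
{'time': np.float64(0.3), 'tool_pos': array([ 6.7493e+02, -5.0000e-02,  4.0446e+02]), 'ee_rot': array([-2.22, -2.22,  0.  ]), 'wrist_force': array([-0.43, -0.31, -0.17]), 'width': np.float64(1.0)}
case xy 75.81848506302737 119.5498566115389 tip z 231.4606010593833
```

View pics/wrist1.png

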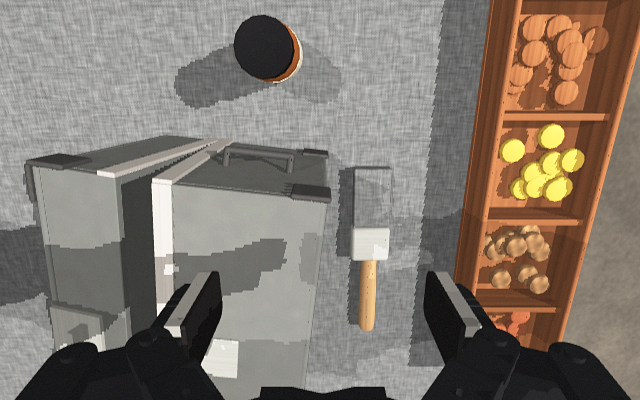

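View pics/both1.png

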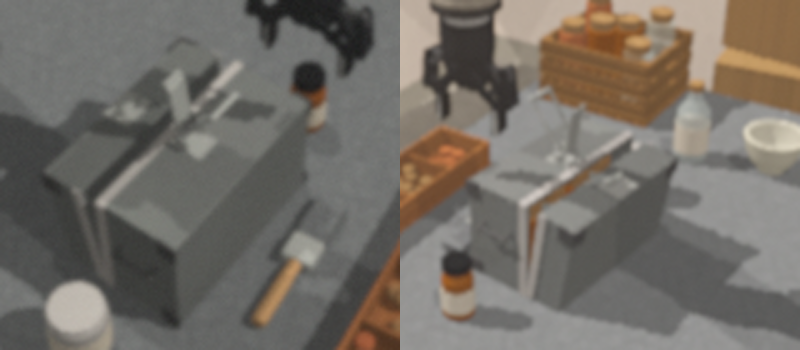

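>>> carry_out:
  increments:
    - {"wx": 0,"wy": 0,"wz": 2,"dx": 5,"dy": -45,"dz": 0,"gripper": 1}
    - {"wx": 0,"wy": 0,"wz": 4,"dx": 12,"dy": -90,"dz": 0,"gripper": 1}
    - {"wx": 0,"wy": 0,"wz": 6,"dx": 18,"dy": -135,"dz": 0,"gripper": 1}
    - {"wx": 0,"wy": 0,"wz": 6,"dx": 22,"dy": -180,"dz": 0,"gripper": 1}
    - {"wx": 0,"wy": 0,"wz": 6,"dx": 20,"dy": -215,"dz": 0,"gripper": 1}
    - {"wx": 0,"wy": 0,"wz": 6,"dx": -15,"dy": -220,"dz": 0,"gripper": 1}
    - {"wx": 0,"wy": 0,"wz": 6,"dx": -55,"dy": -224,"dz": 0,"gripper": 1}
    - {"wx": 0,"wy": 0,"wz": 6,"dx": -96,"dy": -227,"dz": 0,"gripper": 1}
    - {"wx": 0,"wy": 0,"wz": 6,"dx": -96,"dy": -227,"dz": 0,"gripper": 1}
    - {"wx": 0,"wy": 0,"wz": 6,"dx": -96,"dy": -227,"dz": 0,"gripper": 1}
  force: 60

```text
time: 1.3
tool_pos: [447.7, -96.7, 404.7]
ee_rot: [-2.337, -2.1, 0.0]
wrist_force: [0.1, 1.9, 0.0]
width: 0.002
```

```bash
python3 look.py 2
```

```text
{'time': np.float64(1.45), 'tool_pos': array([448.06, -95.14, 404.54]), 'ee_rot': array([-2.33, -2.1 ,  0.  ]), 'wrist_force': array([0.04, 0.34, 0.7 ]), 'width': np.float64(-0.0)}
case xy -139.8328362556657 1.2161620012632859 tip z 231.54193887786641
```

View pics/wrist2.png

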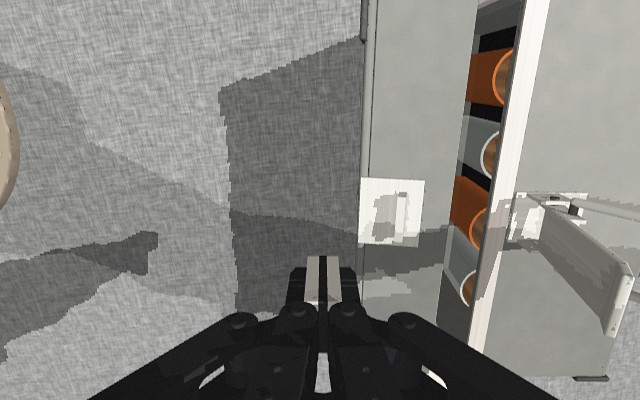

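View pics/both2.png

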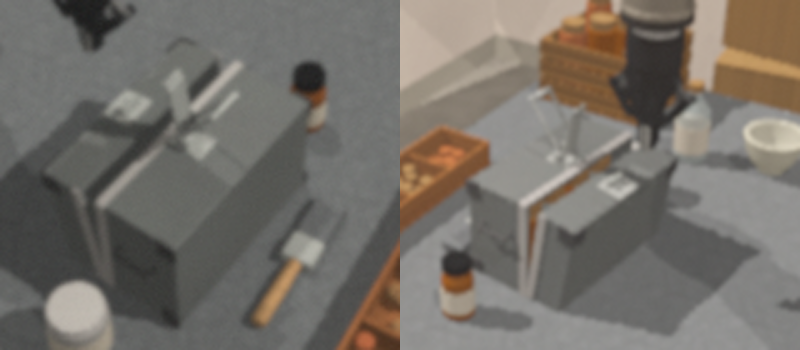

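Run:
```python
from h import *
import pickle
np.set_printoptions(precision=1,suppress=True)
c=pickle.load(open('c2.pkl','rb'))['wrist']
a=-.105;R=np.array([[np.cos(a),np.sin(a)],[-np.sin(a),np.cos(a)]])
for u,v,z in [(360,178,157),(360,246,157),(424,182,160),(424,242,160),(402,193,165),(402,240,165),(515,193,162),(588,193,162),(510,240,162),(361,100,150),(361,280,150),(545,0,160),(505,200,160),(361,295,150)]:
  p=onz(c,u,v,z); print(u,v,p,R@(p[:2]-[587,-111]))
```

```text
360 178 [473.3 -73.7 157. ] [-117.    25.2]
360 246 [ 470. -121.  157.] [-115.4  -22.2]
424 182 [512.6 -79.6 160. ] [-77.2  23.4]
424 242 [ 512.1 -121.   160. ] [-73.4 -17.8]
402 193 [497.7 -83.7 165. ] [-91.6  17.8]
402 240 [ 496.7 -115.6  165. ] [-89.3 -14. ]
515 193 [568.6 -92.  162. ] [-20.3  16.9]
588 193 [614.  -96.8 162. ] [25.4 17. ]
510 240 [ 567.6 -124.4  162. ] [-17.9 -15.3]
361 100 [477.9 -26.8 150. ] [-117.3   72.3]
361 280 [ 469.2 -151.5  150. ] [-112.9  -52.6]
545 0 [578.2  14.9 160. ] [-22.  124.3]
505 200 [563.7 -96.9 160. ] [-24.7  11.6]
361 295 [ 468.4 -164.   150. ] [-112.4  -65.1]
```

>>> carry_out:
  increments:
    - {"wx": 0,"wy": 0,"wz": 0,"dx": 0,"dy": -5,"dz": 45,"gripper": 1}
    - {"wx": 0,"wy": 0,"wz": 0,"dx": 0,"dy": -5,"dz": 85,"gripper": 1}
    - {"wx": 0,"wy": 0,"wz": 0,"dx": 0,"dy": -5,"dz": 107,"gripper": 1}
    - {"wx": 0,"wy": 0,"wz": 0,"dx": 0,"dy": -5,"dz": 107,"gripper": 1}
    - {"wx": 0,"wy": 0,"wz": 0,"dx": 0,"dy": 0,"dz": 107,"gripper": 1}
    - {"wx": 0,"wy": 0,"wz": 0,"dx": 0,"dy": 5,"dz": 107,"gripper": 1}
    - {"wx": 0,"wy": 0,"wz": 0,"dx": 0,"dy": 10,"dz": 107,"gripper": 1}
    - {"wx": 0,"wy": 0,"wz": 0,"dx": 0,"dy": 15,"dz": 107,"gripper": 1}
    - {"wx": 0,"wy": 0,"wz": 0,"dx": 0,"dy": 20,"dz": 107,"gripper": 1}
    - {"wx": 0,"wy": 0,"wz": 0,"dx": 0,"dy": 20,"dz": 107,"gripper": 1}

```text
time: 2.45
tool_pos: [468.1, -97.2, 298.4]
ee_rot: [-2.333, -2.103, 0.001]
wrist_force: [-6.3, 1.5, 4.9]
width: -0.004
```

```bash
sed -i 's/\[587,-111\]/[590,-110]/' look.py; python3 look.py 3
```

```text
{'time': np.float64(2.6), 'tool_pos': array([468.03, -97.24, 298.37]), 'ee_rot': array([-2.33, -2.1 ,  0.  ]), 'wrist_force': array([-5.36,  1.19,  2.92]), 'width': np.float64(0.0)}
case xy -122.63768354093244 -0.0954202822757432 tip z 125.36866598881812
```

View pics/both3.png

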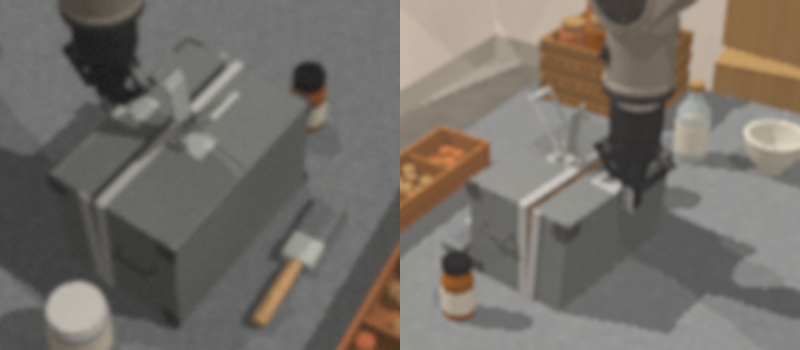

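>>> carry_out:
  increments:
    - {"wx": 0,"wy": 0,"wz": 0,"dx": 0,"dy": 4,"dz": 0,"gripper": 1}
    - {"wx": 0,"wy": 0,"wz": 0,"dx": 0,"dy": 8,"dz": 0,"gripper": 1}
    - {"wx": 0,"wy": 0,"wz": 0,"dx": 0,"dy": 12,"dz": 0,"gripper": 1}
    - {"wx": 0,"wy": 0,"wz": 0,"dx": 0,"dy": 15,"dz": 0,"gripper": 1}
    - {"wx": 0,"wy": 0,"wz": 0,"dx": 0,"dy": 15,"dz": 0,"gripper": 1}

```text
time: 3.1
tool_pos: [481.6, -98.7, 298.9]
ee_rot: [-2.33, -2.1, 0.005]
wrist_force: [-22.6, 3.3, 19.2]
width: -0.003
```

```bash
python3 look.py 4
```

```text
{'time': np.float64(3.25), 'tool_pos': array([481.51, -98.71, 298.92]), 'ee_rot': array([-2.33, -2.1 ,  0.  ]), 'wrist_force': array([-21.86,   3.76,  16.58]), 'width': np.float64(0.0)}
case xy -109.07313889885383 -0.14220025510115455 tip z 125.92205391553193
```

View pics/both4.png

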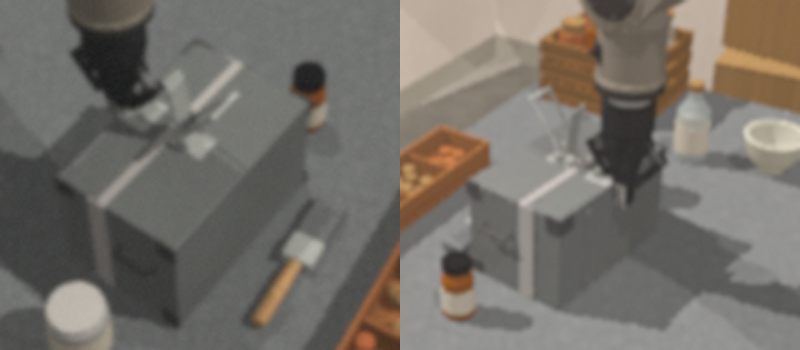

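View pics/wrist4.png

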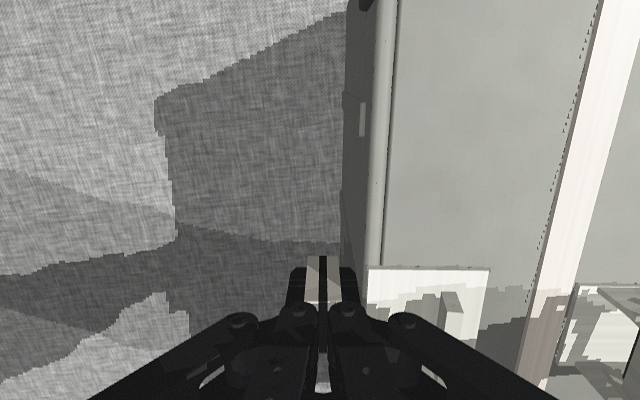

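>>> carry_out:
  increments:
    - {"wx": 0,"wy": 0,"wz": 0,"dx": 0,"dy": -20,"dz": 0,"gripper": 1}
    - {"wx": 0,"wy": 0,"wz": 0,"dx": 10,"dy": -25,"dz": -45,"gripper": 1}
    - {"wx": 0,"wy": 0,"wz": 0,"dx": 28,"dy": -25,"dz": -90,"gripper": 1}
    - {"wx": 0,"wy": 0,"wz": 0,"dx": 28,"dy": -25,"dz": -135,"gripper": 1}
    - {"wx": 0,"wy": 0,"wz": 0,"dx": 28,"dy": -20,"dz": -180,"gripper": 1}
    - {"wx": 0,"wy": 0,"wz": 0,"dx": 28,"dy": 20,"dz": -197,"gripper": 1}
    - {"wx": 0,"wy": 0,"wz": 0,"dx": 28,"dy": 65,"dz": -197,"gripper": 1}
    - {"wx": 0,"wy": 0,"wz": 0,"dx": 28,"dy": 110,"dz": -197,"gripper": 1}
    - {"wx": 0,"wy": 0,"wz": 0,"dx": 28,"dy": 155,"dz": -197,"gripper": 1}
    - {"wx": 0,"wy": 0,"wz": 0,"dx": 28,"dy": 200,"dz": -197,"gripper": 1}
    - {"wx": 0,"wy": 0,"wz": 0,"dx": 28,"dy": 200,"dz": -197,"gripper": 1}
    - {"wx": 0,"wy": 0,"wz": 0,"dx": 28,"dy": 200,"dz": -197,"gripper": 1}

```text
time: 4.45
tool_pos: [684.9, -91.9, 494.7]
ee_rot: [-2.331, -2.1, 0.005]
wrist_force: [-0.9, -0.9, -0.8]
width: -0.002
```

```bash
python3 look.py 5
```

```text
{'time': np.float64(4.6), 'tool_pos': array([683.46, -91.92, 496.13]), 'ee_rot': array([-2.33, -2.1 ,  0.  ]), 'wrist_force': array([-0.95, -0.34, -0.75]), 'width': np.float64(0.0)}
case xy 91.04698195729783 27.771216819805083 tip z 323.12953212319616
```

View pics/both5.png

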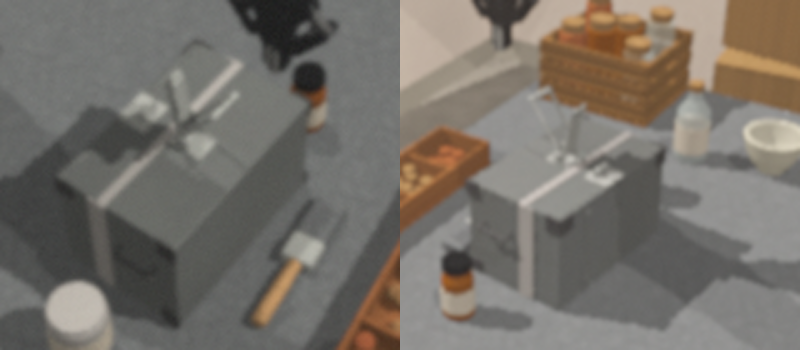

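View pics/wrist5.png

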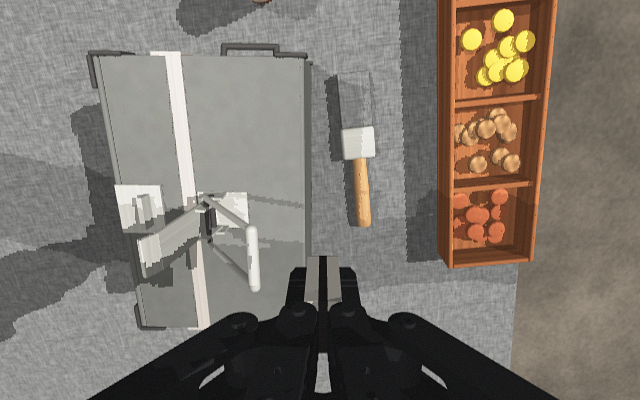

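Run:
```python
from h import *
import pickle
np.set_printoptions(precision=1,suppress=True)
C=pickle.load(open('c5.pkl','rb'));c=C['wrist']
a=-.105;R=np.array([[np.cos(a),np.sin(a)],[-np.sin(a),np.cos(a)]])
for u,v,z in [(252,232,255),(254,287,255),(253,260,255),(140,240,250),(145,278,250),(170,52,160),(200,325,160),(308,58,160),(95,57,160),(140,328,160),(116,187,162),(122,232,162)]:
  p=onz(c,u,v,z); print(u,v,z,R@(p[:2]-[590,-110]))
```

```text
252 232 255 [44.1 17.8]
254 287 255 [ 42.9 -22.9]
253 260 255 [43.5 -2.4]
140 240 250 [-32.    9.7]
145 278 250 [-33.3 -19.2]
170 52 160 [-32.1 131.7]
200 325 160 [ -36.8 -128.2]
308 58 160 [ 77.6 127.3]
95 57 160 [-92.6 127.9]
140 328 160 [ -99.3 -132.2]
116 187 162 [-94.7  20.3]
122 232 162 [-97.2 -23.3]
```

>>> carry_out:
  increments:
    - {"wx": 0,"wy": 0,"wz": 0,"dx": -2,"dy": 0,"dz": 45,"gripper": 1}
    - {"wx": 0,"wy": 0,"wz": 0,"dx": -2,"dy": 0,"dz": 91,"gripper": 1}
    - {"wx": 0,"wy": 0,"wz": 0,"dx": -2,"dy": -15,"dz": 91,"gripper": 1}
    - {"wx": 0,"wy": 0,"wz": 0,"dx": -2,"dy": -30,"dz": 91,"gripper": 1}
    - {"wx": 0,"wy": 0,"wz": 0,"dx": -2,"dy": -42,"dz": 91,"gripper": 1}
    - {"wx": 0,"wy": 0,"wz": 0,"dx": -2,"dy": -54,"dz": 91,"gripper": 1}
    - {"wx": 0,"wy": 0,"wz": 0,"dx": -2,"dy": -66,"dz": 91,"gripper": 1}
    - {"wx": 0,"wy": 0,"wz": 0,"dx": -2,"dy": -70,"dz": 91,"gripper": 1}

```text
time: 5.4
tool_pos: [612.8, -86.4, 408.0]
ee_rot: [-2.334, -2.103, -0.003]
wrist_force: [2.3, 0.5, 9.3]
width: 0.0
```

```bash
sed -i 's/\[590,-110\]/[586,-112]/; s/-.105/-.12/' look.py; python3 look.py 6
```

```text
{'time': np.float64(5.55), 'tool_pos': array([612.96, -86.42, 407.23]), 'ee_rot': array([-2.33, -2.1 , -0.  ]), 'wrist_force': array([1.68, 0.01, 6.32]), 'width': np.float64(-0.0)}
case xy 23.70612476736951 28.62674693458239 tip z 234.2322400336783
```

View pics/both6.png

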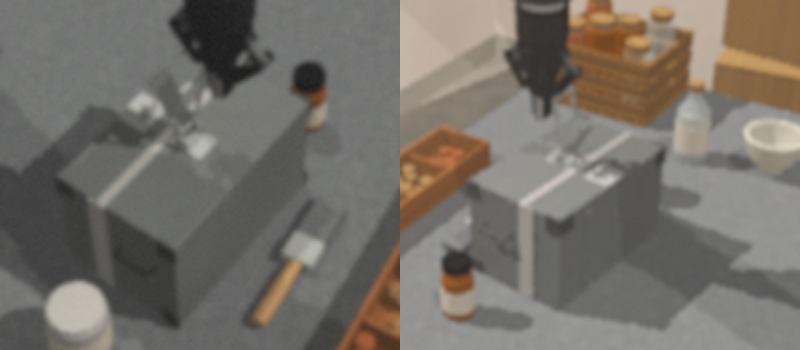

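View pics/wrist6.png

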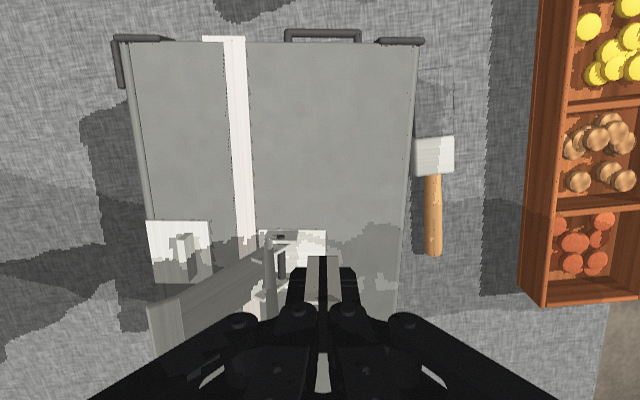

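```bash
cat > z.py <<'E'
import cv2,sys,numpy as np
k=sys.argv[1]
a=cv2.imread('pics/scene%s.png'%k)[180:250,260:340]; a=cv2.resize(a,(400,350),interpolation=cv2.INTER_CUBIC)
b=cv2.imread('pics/side%s.png'%k)[140:210,300:380]; b=cv2.resize(b,(400,350),interpolation=cv2.INTER_CUBIC)
cv2.imwrite('pics/z%s.png'%k,np.hstack([a,b]))
E
python3 z.py 6
```

```text
(no output)
```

View pics/z6.png

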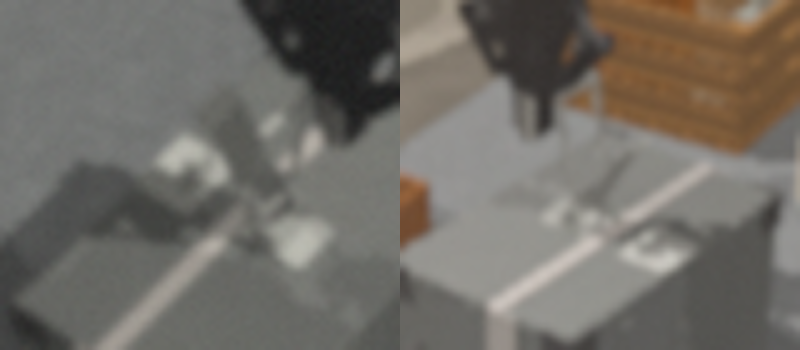

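>>> carry_out:
  increments:
    - {"wx": 0,"wy": 0,"wz": 0,"dx": 0,"dy": -10,"dz": -2,"gripper": 1}
    - {"wx": 0,"wy": 0,"wz": 0,"dx": 0,"dy": -20,"dz": -4,"gripper": 1}
    - {"wx": 0,"wy": 0,"wz": 0,"dx": 0,"dy": -25,"dz": -4,"gripper": 1}

```text
time: 5.85
tool_pos: [586.7, -83.8, 411.9]
ee_rot: [-2.333, -2.102, -0.002]
wrist_force: [0.5, -0.5, 0.4]
width: 0.003
```

```bash
python3 look.py 7; python3 z.py 7
```

```text
{'time': np.float64(6.0), 'tool_pos': array([587.67, -83.77, 411.48]), 'ee_rot': array([-2.33, -2.1 , -0.  ]), 'wrist_force': array([-0.27,  0.18, -0.18]), 'width': np.float64(0.0)}
case xy -1.7227774422588866 28.226497074639667 tip z 238.47926911301136
```

View pics/z7.png

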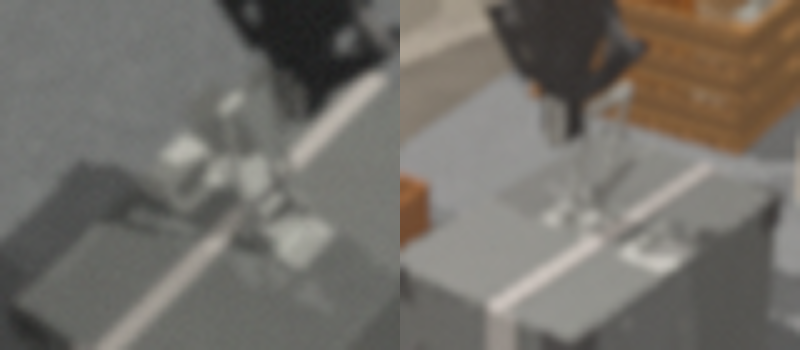

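View pics/wrist7.png

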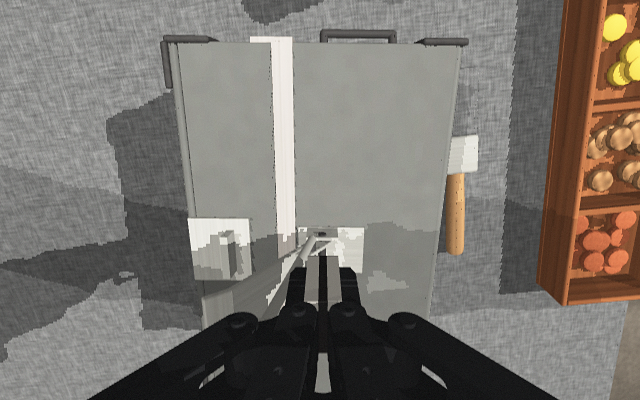

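>>> carry_out:
  increments:
    - {"wx": 0,"wy": 0,"wz": 0,"dx": 0,"dy": -10,"dz": 0,"gripper": 1}
    - {"wx": 0,"wy": 0,"wz": 0,"dx": 0,"dy": -20,"dz": 3,"gripper": 1}
    - {"wx": 0,"wy": 0,"wz": 0,"dx": 0,"dy": -30,"dz": 6,"gripper": 1}
    - {"wx": 0,"wy": 0,"wz": 0,"dx": 0,"dy": -30,"dz": 6,"gripper": 1}

```text
time: 6.4
tool_pos: [556.4, -80.6, 405.0]
ee_rot: [-2.332, -2.102, -0.001]
wrist_force: [0.4, -0.3, -0.4]
width: -0.0
```

```bash
python3 look.py 8; python3 z.py 8
```

```text
{'time': np.float64(6.55), 'tool_pos': array([557.98, -80.64, 405.67]), 'ee_rot': array([-2.33, -2.1 , -0.  ]), 'wrist_force': array([ 0.42, -0.87,  0.92]), 'width': np.float64(-0.0)}
case xy -31.577045409619522 27.77982273347793 tip z 232.67473087021455
```

View pics/z8.png

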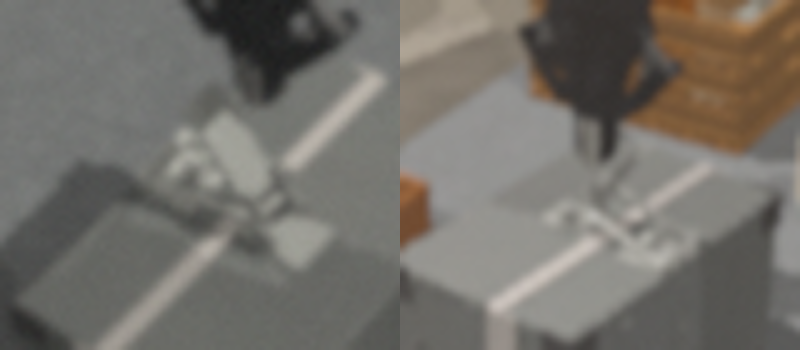

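View pics/wrist8.png

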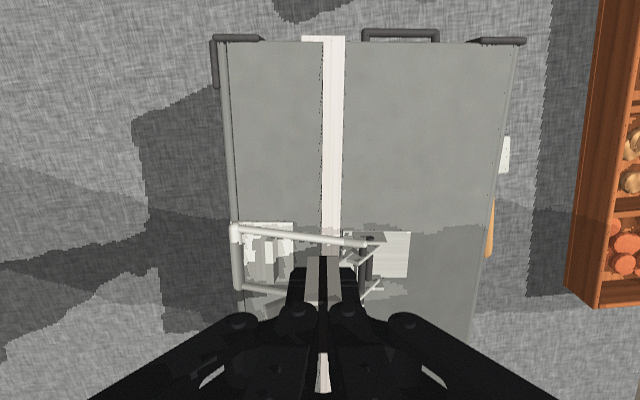

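>>> carry_out:
  increments:
    - {"wx": 0,"wy": 0,"wz": 0,"dx": 5,"dy": 0,"dz": -45,"gripper": 1}
    - {"wx": 0,"wy": 0,"wz": 0,"dx": 0,"dy": -5,"dz": -85,"gripper": 1}
    - {"wx": 0,"wy": 0,"wz": 0,"dx": -14,"dy": -45,"dz": -85,"gripper": 1}
    - {"wx": 0,"wy": 0,"wz": 0,"dx": -28,"dy": -80,"dz": -75,"gripper": 1}
    - {"wx": 0,"wy": 0,"wz": 0,"dx": -28,"dy": -80,"dz": -30,"gripper": 1}
    - {"wx": 0,"wy": 0,"wz": 0,"dx": -28,"dy": -80,"dz": 14,"gripper": 1}
    - {"wx": 0,"wy": 0,"wz": 0,"dx": -28,"dy": -80,"dz": 14,"gripper": 1}
    - {"wx": 0,"wy": 0,"wz": 0,"dx": -28,"dy": -70,"dz": 14,"gripper": 1}

```text
time: 7.35
tool_pos: [485.7, -101.4, 392.4]
ee_rot: [-2.332, -2.102, -0.001]
wrist_force: [1.0, -0.1, 0.4]
width: -0.001
```

```bash
python3 look.py 9; python3 z.py 9
```

```text
{'time': np.float64(7.5), 'tool_pos': array([ 486.96, -101.27,  393.42]), 'ee_rot': array([2.33, 2.1 , 0.01]), 'wrist_force': array([0.56, 0.4 , 0.41]), 'width': np.float64(-0.0)}
case xy -99.61673901061117 -1.2021081770592235 tip z 220.42236356452844
```

View pics/z9.png

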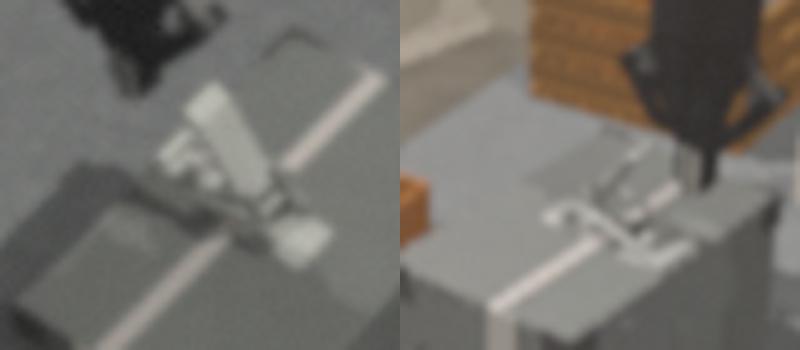

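View pics/wrist9.png

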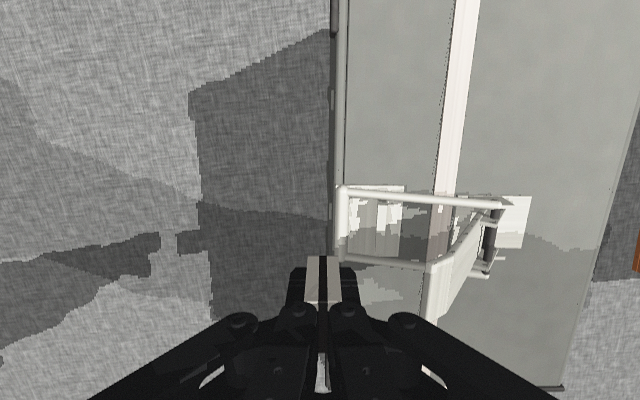

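>>> carry_out:
  increments:
    - {"wx": 0,"wy": 0,"wz": 0,"dx": 1,"dy": 15,"dz": 0,"gripper": 1}
    - {"wx": 0,"wy": 0,"wz": 0,"dx": 1,"dy": 30,"dz": 0,"gripper": 1}
    - {"wx": 0,"wy": 0,"wz": 0,"dx": 1,"dy": 42,"dz": 0,"gripper": 1}
    - {"wx": 0,"wy": 0,"wz": 0,"dx": 1,"dy": 54,"dz": 0,"gripper": 1}
    - {"wx": 0,"wy": 0,"wz": 0,"dx": 1,"dy": 66,"dz": 0,"gripper": 1}
    - {"wx": 0,"wy": 0,"wz": 0,"dx": 1,"dy": 78,"dz": 0,"gripper": 1}
    - {"wx": 0,"wy": 0,"wz": 0,"dx": 1,"dy": 88,"dz": 0,"gripper": 1}
    - {"wx": 0,"wy": 0,"wz": 0,"dx": 1,"dy": 95,"dz": 0,"gripper": 1}

```text
time: 8.3
tool_pos: [582.5, -110.3, 393.9]
ee_rot: [2.333, 2.103, 0.005]
wrist_force: [-1.0, -1.1, -0.4]
width: 0.004
```

```bash
python3 look.py 10; python3 z.py 10
```

```text
{'time': np.float64(8.45), 'tool_pos': array([ 581.77, -110.05,  393.37]), 'ee_rot': array([2.33, 2.1 , 0.  ]), 'wrist_force': array([-1.06, -0.25, -0.07]), 'width': np.float64(-0.0)}
case xy -4.434311556741254 1.4319427916377143 tip z 220.36790861940972
```

View pics/z10.png

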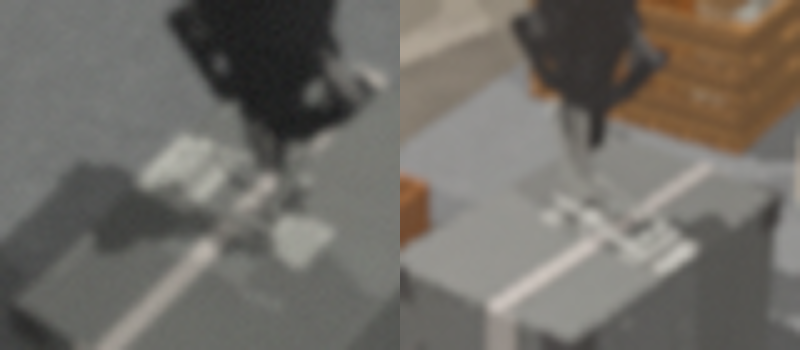

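View pics/wrist10.png

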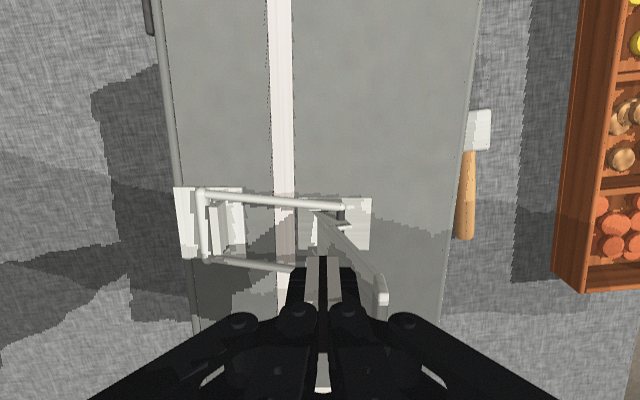

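>>> carry_out:
  increments:
    - {"wx": 0,"wy": 0,"wz": 0,"dx": -1,"dy": -6,"dz": -30,"gripper": 1}
    - {"wx": 0,"wy": 0,"wz": 0,"dx": -1,"dy": -2,"dz": -58,"gripper": 1}
    - {"wx": 0,"wy": 0,"wz": 0,"dx": -1,"dy": 28,"dz": -58,"gripper": 1}
    - {"wx": 0,"wy": 0,"wz": 0,"dx": -1,"dy": 32,"dz": -48,"gripper": 1}
    - {"wx": 0,"wy": 0,"wz": 0,"dx": -1,"dy": 36,"dz": -36,"gripper": 1}
    - {"wx": 0,"wy": 0,"wz": 0,"dx": -1,"dy": 46,"dz": -28,"gripper": 1}
    - {"wx": 0,"wy": 0,"wz": 0,"dx": -1,"dy": 54,"dz": -22,"gripper": 1}
    - {"wx": 0,"wy": 0,"wz": 0,"dx": -1,"dy": 54,"dz": -22,"gripper": 1}

```text
time: 9.25
tool_pos: [635.9, -116.6, 414.0]
ee_rot: [-2.333, -2.103, -0.003]
wrist_force: [0.1, 0.1, -0.0]
width: -0.001
```

```bash
python3 look.py 11; python3 z.py 11
```

```text
{'time': np.float64(9.4), 'tool_pos': array([ 635.22, -116.82,  415.69]), 'ee_rot': array([2.33, 2.1 , 0.  ]), 'wrist_force': array([-0.09, -1.  , -0.69]), 'width': np.float64(-0.0)}
case xy 49.439724793856854 1.1031220315054193 tip z 242.68859203765874
```

View pics/z11.png

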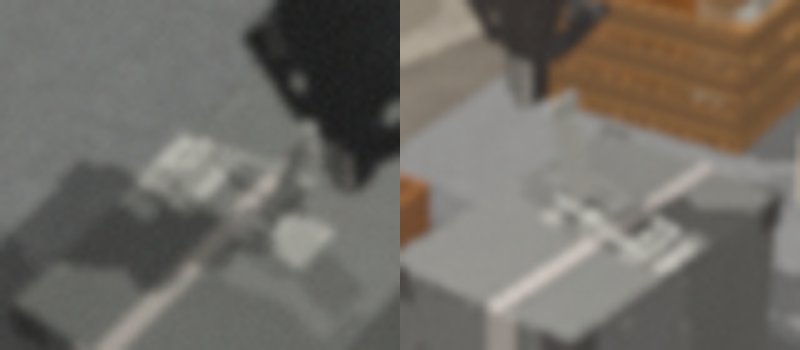

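View pics/wrist11.png

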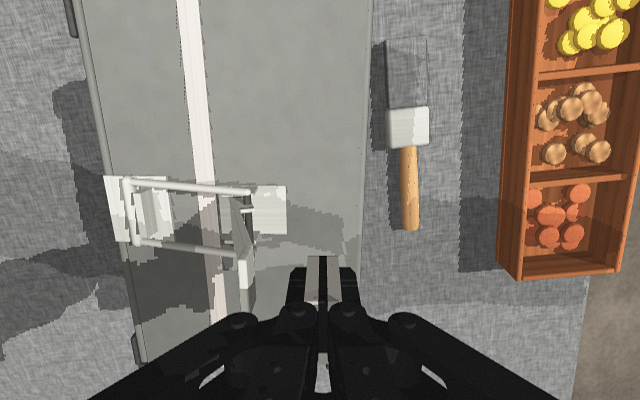

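Run:
```python
from h import *
import pickle
np.set_printoptions(precision=1,suppress=True)
a=-.12;R=np.array([[np.cos(a),np.sin(a)],[-np.sin(a),np.cos(a)]])
for k,L in (('10',[(388,300,250),(380,270,250),(201,222,168)]),('11',[(247,275,258),(240,287,258),(253,285,258),(126,215,168),(246,240,190)])):
  c=pickle.load(open('c%s.pkl'%k,'rb'))['wrist']
  for u,v,z in L:
    p=onz(c,u,v,z); print(k,u,v,z,R@(p[:2]-[586,-112]))
cv2.imwrite('pics/w11z.png',cv2.resize(cv2.cvtColor(c['frame'][150:350,90:390],cv2.COLOR_RGB2BGR),None,fx=2.6,fy=2.6))
```

```text
10 388 300 250 [20.   7.3]
10 380 270 250 [16.2 19.9]
10 201 222 168 [-75.8   3.9]
11 247 275 258 [18.3  8.7]
11 240 287 258 [15.2  3. ]
11 253 285 258 [20.5  4. ]
11 126 215 168 [-78.8  -1.2]
11 246 240 190 [ 3.4 -7.6]
```

View pics/w11z.png

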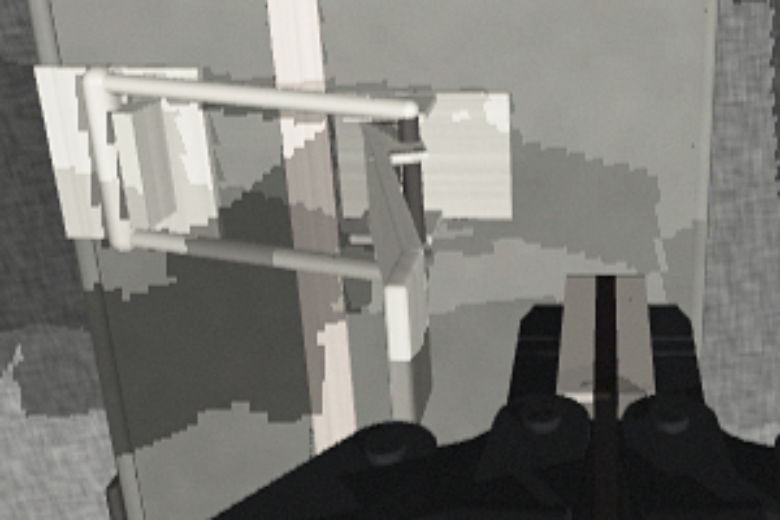

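>>> carry_out:
  increments:
    - {"wx": 0,"wy": 0,"wz": 0,"dx": -1,"dy": 2,"dz": -45,"gripper": 1}
    - {"wx": 0,"wy": 0,"wz": 0,"dx": -1,"dy": -35,"dz": -48,"gripper": 1}
    - {"wx": 0,"wy": 0,"wz": 0,"dx": -1,"dy": -78,"dz": -46,"gripper": 1}
    - {"wx": 0,"wy": 0,"wz": 0,"dx": -1,"dy": -78,"dz": -3,"gripper": 1}
    - {"wx": 0,"wy": 0,"wz": 0,"dx": -1,"dy": -78,"dz": -3,"gripper": 1}
    - {"wx": 0,"wy": 0,"wz": 0,"dx": -1,"dy": -62,"dz": -3,"gripper": 1}
    - {"wx": 0,"wy": 0,"wz": 0,"dx": -1,"dy": -50,"dz": -3,"gripper": 1}
    - {"wx": 0,"wy": 0,"wz": 0,"dx": -1,"dy": -40,"dz": -3,"gripper": 1}
    - {"wx": 0,"wy": 0,"wz": 0,"dx": -1,"dy": -33,"dz": 0,"gripper": 1}
    - {"wx": 0,"wy": 0,"wz": 0,"dx": -1,"dy": -26,"dz": 3,"gripper": 1}
    - {"wx": 0,"wy": 0,"wz": 0,"dx": -1,"dy": -26,"dz": 3,"gripper": 1}

```text
time: 10.5
tool_pos: [609.9, -115.1, 411.9]
ee_rot: [2.333, 2.103, 0.003]
wrist_force: [-0.2, 0.1, -0.2]
width: -0.002
```

```bash
python3 look.py 12; python3 z.py 12
```

```text
{'time': np.float64(10.65), 'tool_pos': array([ 609.06, -115.17,  412.51]), 'ee_rot': array([2.33, 2.1 , 0.  ]), 'wrist_force': array([0.94, 1.04, 0.15]), 'width': np.float64(-0.0)}
case xy 23.27447758522998 -0.3870527902120597 tip z 239.50880092217278
```

View pics/z12.png

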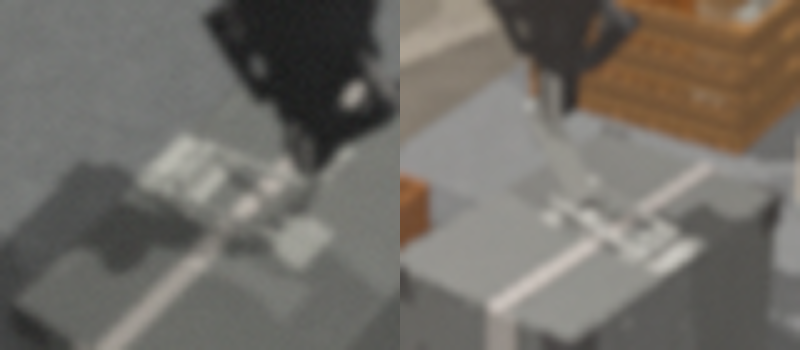

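View pics/wrist12.png

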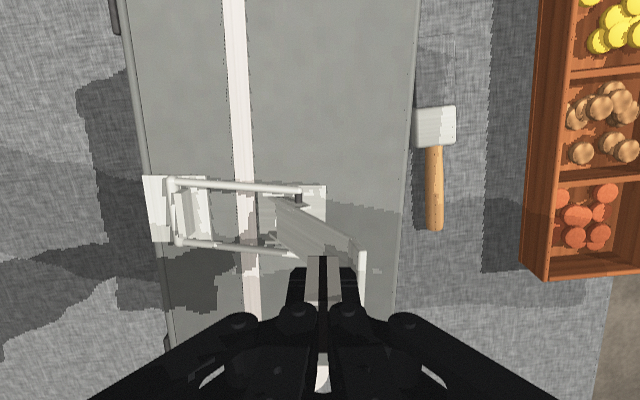

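>>> carry_out:
  increments:
    - {"wx": 0,"wy": 0,"wz": 0,"dx": 0,"dy": 7,"dz": 4,"gripper": 1}
    - {"wx": 0,"wy": 0,"wz": 0,"dx": 0,"dy": 13,"dz": 8,"gripper": 1}
    - {"wx": 0,"wy": 0,"wz": 0,"dx": 0,"dy": 18,"dz": 14,"gripper": 1}
    - {"wx": 0,"wy": 0,"wz": 0,"dx": 0,"dy": 23,"dz": 20,"gripper": 1}
    - {"wx": 0,"wy": 0,"wz": 0,"dx": 0,"dy": 27,"dz": 26,"gripper": 1}
    - {"wx": 0,"wy": 0,"wz": 0,"dx": 0,"dy": 31,"dz": 32,"gripper": 1}
    - {"wx": 0,"wy": 0,"wz": 0,"dx": 0,"dy": 34,"dz": 39,"gripper": 1}
    - {"wx": 0,"wy": 0,"wz": 0,"dx": 0,"dy": 37,"dz": 46,"gripper": 1}
    - {"wx": 0,"wy": 0,"wz": 0,"dx": 0,"dy": 39,"dz": 52,"gripper": 1}
    - {"wx": 0,"wy": 0,"wz": 0,"dx": 0,"dy": 39,"dz": 57,"gripper": 1}
    - {"wx": 0,"wy": 0,"wz": 0,"dx": 0,"dy": 39,"dz": 57,"gripper": 1}

```text
time: 11.75
tool_pos: [647.7, -119.0, 354.7]
ee_rot: [-2.333, -2.103, -0.003]
wrist_force: [0.6, 0.0, 0.1]
width: 0.002
```

```bash
python3 look.py 13; python3 z.py 13
```

```text
{'time': np.float64(11.9), 'tool_pos': array([ 647.94, -119.15,  355.82]), 'ee_rot': array([2.33, 2.1 , 0.  ]), 'wrist_force': array([-0.17, -0.11,  0.41]), 'width': np.float64(0.0)}
case xy 62.34607195279787 0.31884942145173334 tip z 182.81811463700166
```

View pics/z13.png

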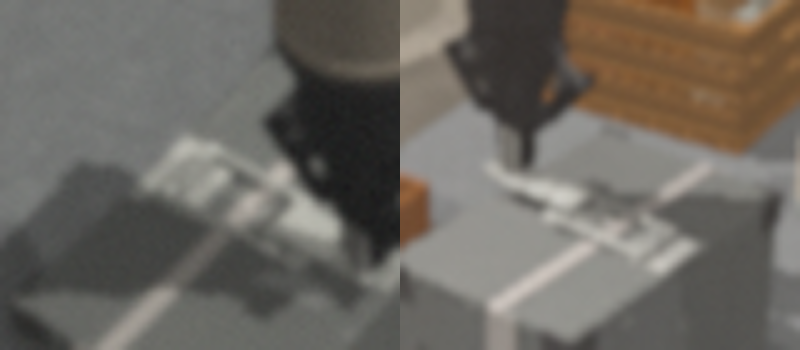

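View pics/wrist13.png

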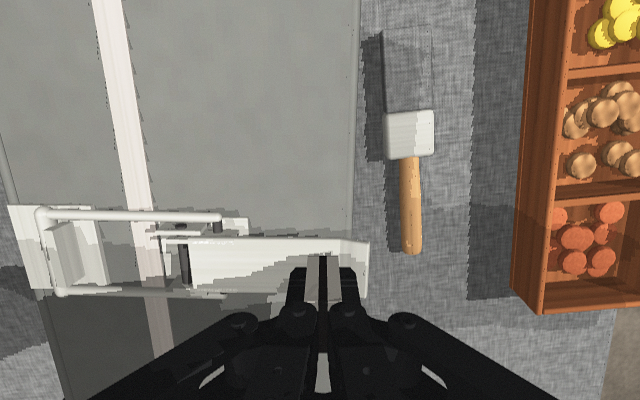

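>>> carry_out:
  increments:
    - {"wx": 0,"wy": 0,"wz": 0,"dx": 0,"dy": 4,"dz": 2,"gripper": 1}
    - {"wx": 0,"wy": 0,"wz": 0,"dx": 0,"dy": 6,"dz": 4,"gripper": 1}
    - {"wx": 0,"wy": 0,"wz": 0,"dx": 0,"dy": 6,"dz": 5,"gripper": 1}
    - {"wx": 0,"wy": 0,"wz": 0,"dx": 0,"dy": 6,"dz": 5,"gripper": 1}

```text
time: 12.3
tool_pos: [653.2, -119.9, 353.1]
ee_rot: [-2.334, -2.102, -0.004]
wrist_force: [-22.4, 4.7, 32.3]
width: 0.001
```

>>> carry_out:
  increments:
    - {"wx": 0,"wy": 0,"wz": 0,"dx": 0,"dy": 0,"dz": -30,"gripper": 1}
    - {"wx": 0,"wy": 0,"wz": 0,"dx": 0,"dy": 0,"dz": -75,"gripper": 1}
    - {"wx": 0,"wy": 0,"wz": 0,"dx": 0,"dy": 30,"dz": -120,"gripper": 1}
    - {"wx": 0,"wy": 0,"wz": 0,"dx": 0,"dy": 60,"dz": -150,"gripper": 1}
    - {"wx": 0,"wy": 0,"wz": 0,"dx": 60,"dy": 60,"dz": -160,"gripper": 1}
    - {"wx": 0,"wy": 0,"wz": 0,"dx": 60,"dy": 60,"dz": -160,"gripper": 1}
    - {"wx": 0,"wy": 0,"wz": 0,"dx": 60,"dy": 60,"dz": -160,"gripper": 1}

```text
time: 13.0
tool_pos: [719.6, -63.8, 513.4]
ee_rot: [-2.329, -2.106, -0.006]
wrist_force: [-1.1, 0.5, -0.5]
width: -0.0
```

```bash
python3 look.py 14; python3 z.py 14
```

```text
{'time': np.float64(13.15), 'tool_pos': array([718.79, -67.91, 513.04]), 'ee_rot': array([-2.33, -2.1 , -0.  ]), 'wrist_force': array([-0.68,  0.03,  0.13]), 'width': np.float64(0.0)}
case xy 126.55261250239175 59.66434429604355 tip z 340.03663778616715
```

View pics/z14.png

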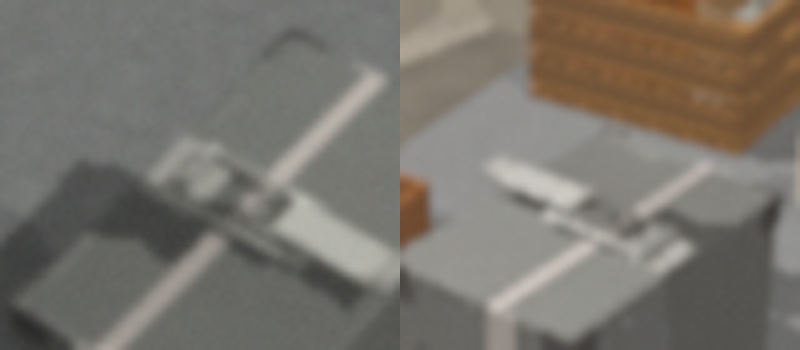

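View pics/wrist14.png

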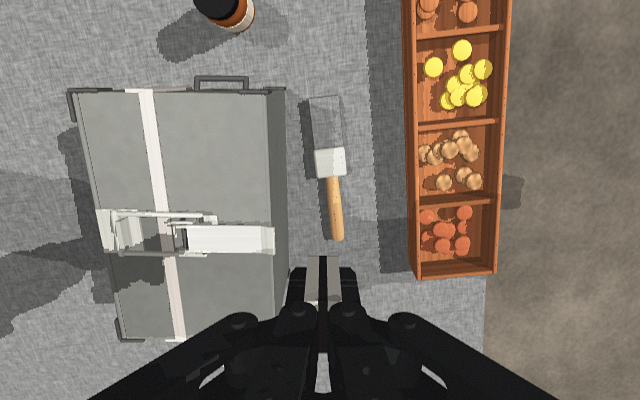

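View pics/both14.png

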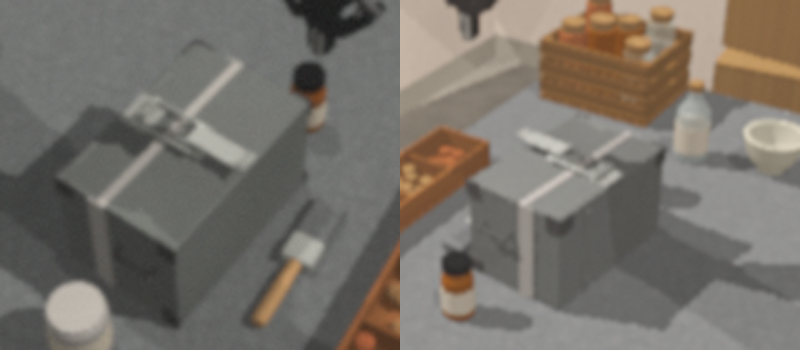

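Run:
```python
from h import *
import pickle
np.set_printoptions(precision=1,suppress=True)
c=pickle.load(open('c14.pkl','rb'))['wrist'];c3=pickle.load(open('c13.pkl','rb'))['wrist']
f=lambda a:cv2.cvtColor(a,cv2.COLOR_RGB2BGR)
cv2.imwrite('pics/w14z.png',np.vstack([cv2.resize(f(c['frame'][195:270,85:285]),(800,300),interpolation=cv2.INTER_CUBIC),cv2.resize(f(c3['frame'][195:305,0:290]),(790,300))[:, :].repeat(1,0) if 0 else cv2.resize(f(c3['frame'][195:305,0:290]),(800,300),interpolation=cv2.INTER_CUBIC)]))
a=-.12;R=np.array([[np.cos(a),np.sin(a)],[-np.sin(a),np.cos(a)]])
```

```text
(no output)
```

View pics/w14z.png

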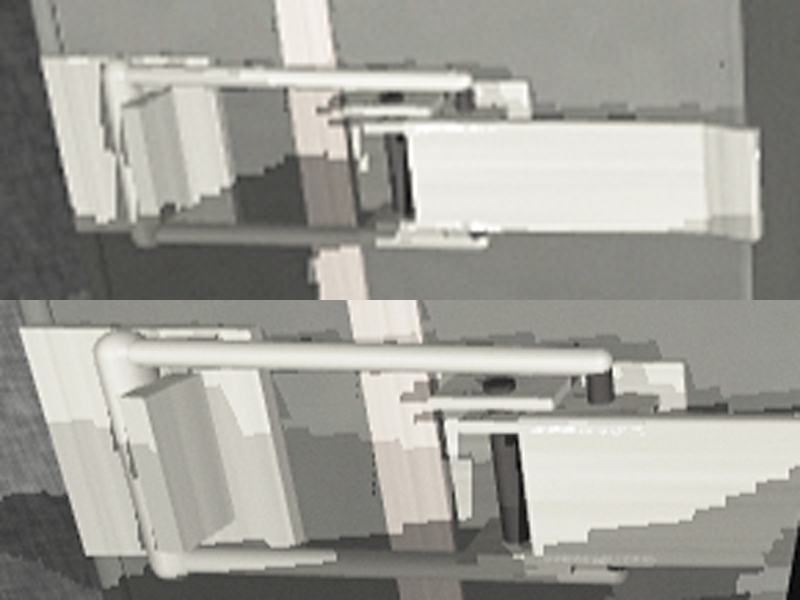

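```bash
python3 -c "
from rig import *
print(close_job())"
```

```text
the job is handed in; nothing more can be done
None
```

The case is shut and latched, and I handed the job in at about 13 s of the 64 s allowed. I pushed the front shell upright until it stopped against the rear half at about 22 N. I then swung the loop over so its bar fell behind the keeper's lip, and pressed the lever down flat against its stop.

- **Final images, taken after the arm had backed off:** the shell is closed, the bar sits low on the far side of the lip, and the lever lies flat and stays there. The robot was touching nothing.
- **Bystanders:** the things near the case (spice jar, tin, brush) look unmoved in the final images. The arm stayed clear of the jug, mortar, bowl and dye bottle.
- **Lever stop:** on the last press the finger met firm resistance (about 32 N upward) with its tips near 180 mm, the closed height you gave. I did not measure the lever angle on its own from the images.
- **What went off plan:**
  - While I swung the loop over, the lever tipped further towards the shell.
  - My first try at pressing the lever missed it, because the finger came down behind it. I lifted off, went round and pressed again.
  - I did not record the force as the latch went past dead centre. The snap is judged from the result: the lever was already flat before the final press and stayed flat after release.

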